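Tighten the turnbuckle clamp on a pump housing

ROBOT

A 6-joint arm with a two-finger parallel gripper is mounted at the origin on the work surface. World frame = base frame: x ahead of the robot, y to its left, z up, the work surface at z = 0. Lengths are in m, angles in rad, forces in N, time in s.
With the tool pointing down it reaches from about 0.425 to 1.125 m from the base axis. Payload 14.9 kg.
Tool frame: the origin (TCP) lies at the very end of the fingers, on their centre line; the grasp point (between the pads) lies 19 mm behind it; z points along the fingers, y is the line along which they close (so a half turn about z gives the same grasp; the last joint's range is limited). The gripper opens to 91 mm and grips with 3 to 60 N. Pads are 32 mm wide; open, the fingers measure 118 mm over their backs; the gripper's body (76 mm by 178 mm) begins 60 mm behind the grasp point.
Start: joints at [-1.357, 0.379, 1.734, -0, 1.028, -0.033], TCP at [0.171, -0.679, 0.214] pointing down, gripper open.
Joint ranges: [-2.77, 2.77], [-0.74, 2.19], [0, 2.66], [-1.06, 4.2], [0.31, 2.87], [-3.08, 3.08]. Speed limits (rad/s): [1.89, 1.89, 2.39, 3.14, 3.14, 3.14].

INTERFACE

Orientations are given as a unit quaternion [x, y, z, w].
In Python, from plant import * gives the robot as it stands.
- The arm moves only by the tool send_rows, never from a script. Its argument "commands" is one flat list of numbers, 6 for each row, row after row: the shift along the tool's x, y, z in cm, then the turn, a rotation vector about the tool's x, y, z in degrees. In form: [tx, ty, tz, ax, ay, az, tx, ty, tz, ax, ay, az, ...]. A call has 1 to 8 rows; each row shifts and turns the commanded pose from where the row before left it, along the tool's axes as they then stand; what a row does not reach is not made up. A row lasts 1/12 s, in which the tool goes at most 41.7 mm and 7.16 degrees, less where a joint would pass 70% of its speed; a pose out of reach is approached as far as the arm can. A call is refused whole if a number of a shift passes 4.17 or a number of a turn 7.16, either way. A call with a gripper value outside its range is refused whole. "claw" is the opening, from -1 (shut) to 1 (fully open), so that 0 is half open, set as the call begins (left out, the last holds). The fingers move at their own pace and stop on an object; "squeeze" is the grip in N (left out, the last holds). Time passes only in rows, so rows that do not move let the fingers close. It gives the time, the measured TCP pose, the force, the opening and the grip force at its end, in the units of the state.
- state(): the state, without advancing time (a new reading comes with each control period).
- grab_frame(name): name is "scene" or "side" or "wrist"; returns (picture, depth): 400x640x3 uint8, red, green, blue; 400x640 float32, m along the optical axis (not along the pixel's ray), 0 where there is no reading.
- camera_info(name): a dict with "vfov" (degrees; the focal length in pixels is half the picture's height over the tangent of half this angle, whatever the lens; pixels are square), "cx", "cy" (the principal point, pixels), "R" (3x3) and "t" (3): a world point X has camera coordinates R X + t; the wrist camera has in their place "hand_eye" (4x4, takes a point from camera to tool coordinates, whose origin is the TCP and whose axes are the flange's). Camera axes: x right, y down, z forward; pixel columns grow to the right and rows downward; lengths in m; the calibration is good to about 2 mm. The wrist camera is an equidistant fisheye: a pixel r from the principal point sees the ray r / f radians off the axis. A picture is of the moment at which its call begins: read the wrist's pose just before it. camera_info takes no time and is no camera call.
- hand_in(): hands the job in; it is judged then, once.
The state is a dict: "time": time; "joint_pos": joint angles; "dq": joint speeds; "tau": joint torques, N m; "ee_pos": TCP position; "ee_rot": TCP orientation; "force": force on the tool from outside, world axes, zero at the start; "moment": the same for the moment, N m; "gripper_width": finger opening in m; "gripper_force": force on a finger pad.
Only numpy, scipy, OpenCV 4.12 (cv2) and the standard library are available. Lean on these libraries where they do the work, as an engineer would, in place of code of your own. Each camera call takes 0.05 s, during which the arm holds its last target. There are 200 camera calls.

TASK

Two turnbuckle clamps on the bench each hold a brown pump housing between two jaws. On the clamp whose turnbuckle has the open body (two side bars with a window between them, the threaded rods showing inside), swing the ball-ended lever over from the robot's side to the far side as far as it goes, so that both threaded ends draw in and the jaws close fully on the housing. Leave the lever of the other clamp, the one with the closed round sleeve, where it is.

Things in the scene. Friction and masses are not known exactly. Their poses are not given: they have to be found in the camera images.
- frame_clamp: the fixed clamp to tighten: dark steel bed 130 x 230 x 12 mm (x, y, z) with a brown casting, 56 mm high, between two upright jaws with tops 100 mm up, 120 mm apart inside when tight, 141 mm slack. A turnbuckle lies over it along y, axis 85 mm above the bench over the bed's centre. Origin: centre of the underside, on the bench; z up; x away from the robot, yaw within 0.25 rad.
- frame_turn (a joint): turn of the open turnbuckle body (108 mm long, 41 mm over its two side bars) about the clamp's +y, rad. 0: slack, lever leans 0.87 rad from upright to the clamp's -x (robot's side); 0.87: upright; 1.74: stop, lever leans 0.87 rad to +x, jaws home. Starts 0 to 0.45. Each end draws in 6 mm per rad. Friction about 3 to 4 N at the ball; stays where left, no spring.
- frame_tip (a point): centre of the black ball, 28 mm in diameter, on the end of that body's lever (12 mm steel bar), 80 mm from the turnbuckle's axis, in the clamp's middle plane y = 0. Free on both sides along y: it can be pinched from above with the fingers closing along the clamp's y, and turns between the pads as it is swung.
- sleeve_tip (a point): centre of the like black 28 mm ball on the lever of the other clamp, which is of the same size but has a closed round sleeve, 38 mm in diameter and 108 mm long; its lever may lean either way. To be left alone.

How it is judged:
By the outcome, as a careful person would: the job done as asked, in the order asked, and still so for the second after the job is handed in, with the robot touching nothing.
It also fails if it takes over 32 s, if anything falls off the work surface, if the arm or the gripper's body presses on something with over 40 N, if the wrist force passes 120 N, or if a joint passes its speed limit or range.

## Working session

There is one attempt and no reset: what is moved stays moved. The work goes in short steps, Python scripts to look and compute and a tool call to move; the robot and the scene stay as the last step left them, time stands still between calls to the robot, and variables do not carry over. Pictures are saved under pics/ and viewed, at most 10 in all, crops included, and the job is handed in when it is done.

Besides the shell and the picture viewer there is one more tool, called after ">>>" as name(argument=value, ...), one argument or row to a line, values as JSON. send_rows: Moves the arm, as the interface text tells. Its arguments: {"type":"object","properties":{"commands":{"type":"array"},"claw":{"type":"number"},"squeeze":{"type":"number"}},"required":["commands"]}

```bash
mkdir -p pics; cat > h.py <<'E'
from plant import *
import numpy as np, cv2
from scipy.spatial.transform import Rotation as Ro
def pts(name):
    im,d=grab_frame(name); c=camera_info(name); f=200/np.tan(np.radians(c["vfov"]/2))
    v,u=np.mgrid[:400,:640]; P=np.dstack([(u-c["cx"])/f*d,(v-c["cy"])/f*d,d])
    W=(P-np.array(c["t"]))@np.array(c["R"]); W[d==0]=np.nan
    return im,d,W
E
python3 - <<'E'
from h import *
ims=[]
for n in("scene","side"):
    im,d,W=pts(n); np.savez(""+n,im=im,d=d,W=W); cv2.imwrite(f"pics/{n}0.png",im[:,:,::-1])
s=state();print(s)
E
```

```text
{'time': 0.1, 'joint_pos': array([-1.35732399e+00,  3.79354166e-01,  1.73470927e+00,  3.56801911e-05,
        1.02847994e+00, -3.32968121e-02]), 'dq': array([ 0.00045997,  0.00106818, -0.00172131,  0.00066736, -0.00083819,
        0.00071143]), 'tau': array([ 2.30624682e-04, -7.65035534e+01, -4.35292339e+01,  6.52325246e-02,
        3.98311287e-02, -2.72917458e-05]), 'ee_pos': array([ 0.17092257, -0.67845853,  0.2133617 ]), 'ee_rot': array([ 9.92398797e-01,  1.23062589e-01, -2.75523738e-05, -4.74808318e-04]), 'force': array([ 0.59242345, -0.93982193, -0.65962591]), 'moment': array([ 0.00955746, -0.00619117,  0.01530971]), 'gripper_force': 0.0, 'gripper_width': 0.0912959124764557}
```

View pics/scene0.png

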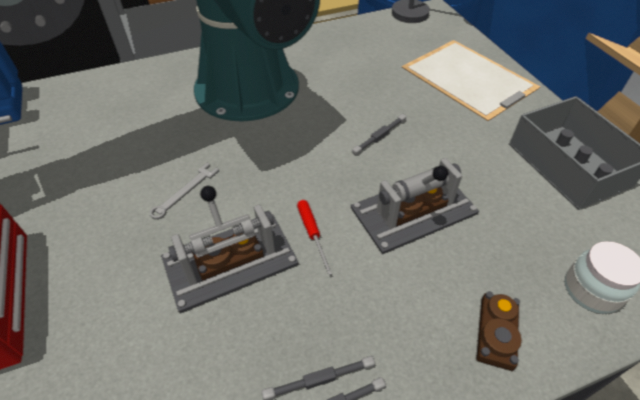

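View pics/side0.png

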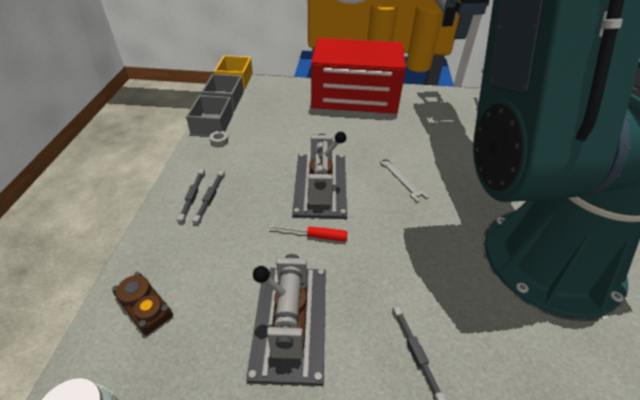

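The scene view shows the open-body clamp at left: ball at (209,193), bed corners about (165,262), (183,306), (297,262). The sleeve clamp is at right, with its ball at (440,173). In the side view the open clamp is the farther one, with its ball at (341,137), leaning to the robot's side.

```bash
cat > m.py <<'E'
from h import *
D={n:np.load(n+".npz") for n in("scene","side")}
rays=[]
for n,(u,v) in(("scene",(209,193)),("side",(341,137))):
    im=D[n]["im"].astype(int);m=(im.max(2)<50).astype(np.uint8)
    k,l,st,ce=cv2.connectedComponentsWithStats(m);i=l[v,u]
    c=camera_info(n);f=200/np.tan(np.radians(c["vfov"]/2));R=np.array(c["R"]);o=-R.T@np.array(c["t"])
    x0,y0,w,h=st[i][:4]; p=(x0+w/2-.5,y0+h/2-.5)
    d=R.T@np.array([(p[0]-c["cx"])/f,(p[1]-c["cy"])/f,1]);d/=np.linalg.norm(d);rays.append((o,d))
    print(n,i,st[i],ce[i],np.nanmedian(D[n]["W"][l==i],axis=0), "ray+14mm:",np.nanmedian(D[n]["W"][l==i],axis=0)+.009*d)
(o1,d1),(o2,d2)=rays
s=np.linalg.lstsq(np.c_[d1,-d2],o2-o1,rcond=None)[0];a=o1+s[0]*d1;b=o2+s[1]*d2
ball=(a+b)/2;print("ball",ball,"miss",np.linalg.norm(a-b))
# bed: points 9-16mm high near ball, from both views
Q=[]
for n in D:
    W=D[n]["W"].reshape(-1,3);q=W[(np.hypot(W[:,0]-ball[0]-.05,W[:,1]-ball[1])<.19)]
    Q.append(q)
    b=q[(q[:,2]>.008)&(q[:,2]<.018)]; r=cv2.minAreaRect((b[:,:2]*1000).astype(np.float32));print(n,"bed",len(b),r)
    t=q[(q[:,2]>.088)&(q[:,2]<.106)]; print("high",len(t),t.min(0),t.max(0),t.mean(0))
E
python3 m.py
```

```text
scene 85 [201 187  15  14 165] [208.01818182 193.46060606] [ 0.48759271 -0.18316154  0.15932065] ray+14mm: [ 0.48146059 -0.18307043  0.15273364]
side 16 [335 132  11  11  87] [340.10344828 137.29885057] [ 0.479785   -0.1717174   0.16012284] ray+14mm: [ 0.47997791 -0.17904665  0.15490317]
ball [ 0.48058011 -0.18326495  0.15173892] miss 0.0005975548734407776
scene bed 3878 ((544.0991821289062, -144.8372039794922), (177.7024383544922, 299.0948486328125), 3.69879412651062)
high 1470 [ 0.49002867 -0.27292266  0.08800226] [ 0.5579454  -0.0874313   0.10594995] [ 0.52482202 -0.18348856  0.09685535]
side bed 1728 ((501.61920166015625, -146.20181274414062), (304.36956787109375, 227.8876495361328), 80.60346221923828)
high 651 [ 0.48833395 -0.26956512  0.08805923] [ 0.55576134 -0.08215017  0.10598977] [ 0.52070295 -0.16148432  0.09861484]
```

```bash
cat >> m.py <<'E'
print("----")
for n in D:
    W=D[n]["W"];im=D[n]["im"].astype(int)
    m=((im.max(2)<115)&(im.max(2)-im.min(2)<25)&(W[...,2]>.007)&(W[...,2]<.018)&(np.hypot(W[...,0]-ball[0]-.045,W[...,1]-ball[1])<.16)).astype(np.uint8)
    k,l,st,ce=cv2.connectedComponentsWithStats(m);
    b=W[np.isin(l,[i for i in range(1,k) if st[i,4]>40])];print(n,len(b),cv2.minAreaRect((b[:,:2]*1000).astype(np.float32)))
    # jaws: top 95..103, by two ends
    m=(W[...,2]>.095)&(W[...,2]<.104)&(np.hypot(W[...,0]-ball[0]-.045,W[...,1]-ball[1])<.13)
    t=W[m]; 
    for sgn in(1,-1):
        e=t[(t[:,1]-ball[1])*sgn>.05]
        if len(e): print(" jaw",sgn,len(e),e.mean(0),e.min(0),e.max(0))
E
python3 m.py | sed -n '/----/,$p'
```

```text
----
scene 3104 ((523.7625122070312, -179.73114013671875), (131.63294982910156, 228.7505340576172), 4.447444438934326)
 jaw 1 272 [ 0.51890398 -0.1075625   0.09826701] [ 0.49002867 -0.13326254  0.09511785] [ 0.54603386 -0.08873064  0.10375316]
 jaw -1 275 [ 0.53110735 -0.2565385   0.09817811] [ 0.50164122 -0.27220608  0.09500276] [ 0.55707676 -0.23337034  0.10335676]
side 1524 ((522.9664306640625, -173.98606872558594), (128.0052947998047, 227.84474182128906), 4.623475551605225)
 jaw 1 218 [ 0.51602896 -0.10362142  0.100128  ] [ 0.48833395 -0.13315174  0.09504531] [ 0.54346551 -0.08486181  0.10385589]
 jaw -1 123 [ 0.52834312 -0.25105611  0.10027735] [ 0.50205487 -0.26956512  0.09520941] [ 0.55576134 -0.23637851  0.10396483]
```

Bed centre is about (0.5235, -0.180) with yaw about 0.08. It measures 130x229 mm, which matches the size given. The ball at (0.480, -0.183, 0.152) fits the geometry at turn ≈ 0.29. I'll move above it now.

>>> send_rows(
  commands=[0,0,0,0,0,4.8,0,0,0,0,0,4.75,1,-1.3,0,0,0,0,1.7,-2.3,0,0,0,0,2,-2.7,0,0,0,0,2,-2.7,0,0,0,0,2,-2.7,0,0,0,0,2,-2.7,0,0,0,0],
  claw=0.5,
  squeeze=20,
)

```text
time: 0.77
ee_pos: [0.2668, -0.5244, 0.2136]
ee_rot: [0.999, 0.041, -0.0, -0.0]
force: [-0.0, 0.7, 0.6]
gripper_width: 0.0682
gripper_force: 0.0
```

>>> send_rows(
  commands=[2,-2.7,0,0,0,0,2,-2.7,0,0,0,0,2,-2.7,0,0,0,0,2,-2.7,0,0,0,0,2,-2.7,0,0,0,0,2,-2.7,0,0,0,0,2,-2.7,0,0,0,0,2,-2.7,0,0,0,0],
)

```text
time: 1.43
ee_pos: [0.4086, -0.2963, 0.2138]
ee_rot: [0.999, 0.041, -0.0, -0.0]
force: [-0.2, -0.8, 0.9]
gripper_width: 0.0684
gripper_force: 0.0
```

>>> send_rows(
  commands=[2,-2.7,0,0,0,0,2,-2.7,0,0,0,0,2,-2.7,0,0,0,0,1.7,-2.3,0,0,0,0,1.3,-1.5,0,0,0,0,0,0,0,0,0,0,0,0,0,0,0,0],
)

```text
time: 2.02
ee_pos: [0.4884, -0.1716, 0.2137]
ee_rot: [0.999, 0.042, -0.0, -0.0]
force: [0.3, -0.4, -0.3]
gripper_width: 0.0685
gripper_force: 0.0
```

```bash
python3 - <<'E'
from h import *
s=state();im,d=grab_frame("wrist");cv2.imwrite("pics/w1.png",im[:,:,::-1])
p=np.array(s["ee_pos"]);R=Ro.from_quat(s["ee_rot"]).as_matrix();print(s["time"],p,R,s["gripper_width"])
print("ball in tool cm",R.T@(np.array([.4803,-.1835,.152])-p)*100)
c=camera_info("wrist");f=200/np.tan(np.radians(c["vfov"]/2));H=np.array(c["hand_eye"])
m=((im.max(2)<50)&(d>.03)&(d<.4)).astype(np.uint8);k,l,st,ce=cv2.connectedComponentsWithStats(m)
for i in range(1,k):
    if st[i,4]<150: continue
    q=ce[i]-[c["cx"],c["cy"]];r=np.hypot(*q);t=r/f;ray=np.r_[q/r*np.sin(t),np.cos(t)]
    v,u=np.where(l==i);z=np.median(d[v,u])
    P=H[:3,:3]@(ray/ray[2]*z+ray*.010)+H[:3,3];print(st[i],ce[i],"tool",P,"world",R@P+p)
E
```

```text
2.0167 [ 0.4883915  -0.17157558  0.21367827] [[ 9.96505751e-01  8.35227198e-02 -4.93893200e-04]
 [ 8.35228108e-02 -9.96505852e-01  1.66597718e-04]
 [-4.78252769e-04 -2.07266932e-04 -9.99999864e-01]] 0.06854295153748047
ball in tool cm [-0.90296897  1.12197161  6.1680267 ]
[311 210  32  33 812] [326.24137931 226.23522167] tool [-0.0096933   0.00897782  0.05981526] world [ 0.47945238 -0.18132168  0.15386579]
[ 229  225   32   58 1137] [247.2937555  259.19437115] tool [ 0.00410192 -0.03729652 -0.02326455] world [ 0.48937547 -0.13407065  0.23694858]
[ 370  225   32   57 1144] [382.95629371 259.23251748] tool [ 0.00427231  0.03730304 -0.0234994 ] world [ 0.49577614 -0.20839536  0.23716789]
[   30   252   567   148 27375] [249.8019726  336.93534247] tool [ 0.02542564 -0.01783417 -0.10848107] world [ 0.51229232 -0.15169817  0.32215086]
[ 413  252   96   77 2652] [459.21644042 282.84992459] tool [ 0.0291318   0.04919575 -0.08911042] world [ 0.52157448 -0.21818111  0.30276455]
[235 306  15  20 204] [241.5245098 313.8872549] tool [-0.01469638 -0.03737952 -0.04823748] world [ 0.47064826 -0.13556218  0.26193052]
[381 306  15  20 208] [388.61057692 313.88461538] tool [-0.01449749  0.03738194 -0.04838331] world [ 0.4770908  -0.21004583  0.26206075]
[479 369  38  31 692] [498.4349711  384.64595376] tool [-0.00172576  0.06436874 -0.11283957] world [ 0.49210375 -0.23588235  0.32650531]
```

View pics/w1.png

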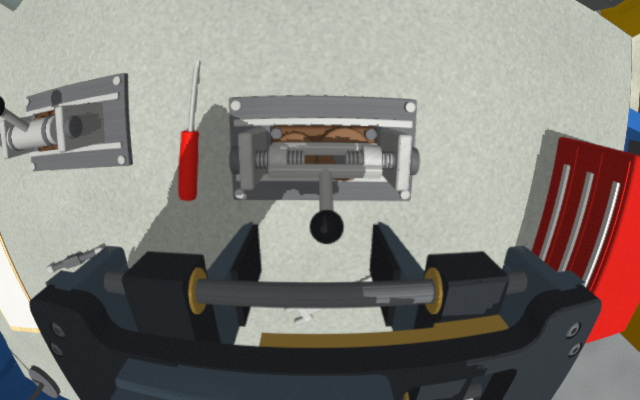

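The wrist view confirms the open-window body, with its ball at (326,226). The ball's world position is about (0.480, -0.1825, 0.1525), which agrees with the first measurement. Next I'll align, descend and grip.

>>> send_rows(
  commands=[-0.9,1.0,0,0,0,0,0,0,1.5,0,0,0,0,0,2,0,0,0,0,0,2,0,0,0,0,0,1.6,0,0,0,0,0,1.0,0,0,0,0,0,0,0,0,0],
)

```text
time: 2.65
ee_pos: [0.4788, -0.1836, 0.1312]
ee_rot: [0.999, 0.04, -0.001, -0.001]
force: [-1.3, 1.1, 0.2]
gripper_width: 0.0684
gripper_force: 0.0
```

>>> send_rows(
  commands=[0,0,0,0,0,0,0,0,0,0,0,0,0,0,0,0,0,0,0,0,0,0,0,0,0,0,0,0,0,0,0,0,0,0,0,0],
  claw=-1,
  squeeze=15,
)

```text
time: 3.15
ee_pos: [0.4805, -0.1834, 0.1333]
ee_rot: [0.999, 0.04, 0.0, 0.0]
force: [0.4, 9.4, 3.6]
gripper_width: 0.0313
gripper_force: 5.5
```

```bash
python3 - <<'E'
from h import *
s=state();print(s["time"],s["ee_pos"],s["gripper_width"],s["gripper_force"],s["force"])
c=np.array([.5236,-.1795,.085]);x=np.array([.9965,.0835,0]);g=np.array(s["ee_pos"])+[0,0,.019]
a=np.arctan2((g-c)@x,g[2]-c[2]);print("phi",a,np.hypot((g-c)@x,g[2]-c[2]))
ph=np.linspace(a,.87,19);P=np.c_[np.sin(ph),-np.cos(ph)]*8
print(np.round(np.diff(P,axis=0),2).tolist())
E
```

```text
3.15 [ 0.48049898 -0.18342732  0.13330887] 0.03127821174591948 5.4514047503471375 [0.39188873 9.37366018 3.56665795]
phi -0.5714227735950896 0.08002173034807951
[[0.55, -0.32], [0.58, -0.28], [0.6, -0.23], [0.61, -0.18], [0.63, -0.13], [0.63, -0.08], [0.64, -0.03], [0.64, 0.02], [0.64, 0.07], [0.63, 0.12], [0.62, 0.17], [0.6, 0.22], [0.58, 0.27], [0.56, 0.31], [0.53, 0.36], [0.5, 0.4], [0.47, 0.44], [0.43, 0.47]]
```

>>> send_rows(
  commands=[0,-0.1,0,0,0,0,0,0,0,0,0,0,0,0,0,0,0,0,0,0,0,0,0,0],
)

```text
time: 3.48
ee_pos: [0.4798, -0.1814, 0.1329]
ee_rot: [0.999, 0.04, -0.001, -0.001]
force: [-1.9, 8.6, 4.2]
gripper_width: 0.0267
gripper_force: 15.0
```

>>> send_rows(
  commands=[0.55,0,-0.32,0,0,0,0.58,0,-0.28,0,0,0,0.6,0,-0.23,0,0,0,0.61,0,-0.18,0,0,0,0.63,0,-0.13,0,0,0,0.63,0,-0.08,0,0,0,0.64,0,-0.03,0,0,0],
)

```text
time: 4.07
ee_pos: [0.5219, -0.1781, 0.1454]
ee_rot: [0.999, 0.04, -0.001, -0.001]
force: [-5.0, 8.4, 5.5]
gripper_width: 0.0269
gripper_force: 15.0
```

>>> send_rows(
  commands=[0.64,0,0.02,0,0,0,0.64,0,0.07,0,0,0,0.63,0,0.12,0,0,0,0.62,0,0.17,0,0,0,0,0,0,0,0,0],
)

```text
time: 4.48
ee_pos: [0.5485, -0.176, 0.1417]
ee_rot: [0.999, 0.04, 0.0, -0.001]
force: [3.1, 10.2, 2.3]
gripper_width: 0.0268
gripper_force: 15.0
```

Forces are low and the ball is tracking the arc. I'll finish the swing, running slightly past the computed end to reach the stop.

>>> send_rows(
  commands=[0.6,0,0.22,0,0,0,0.58,0,0.27,0,0,0,0.56,0,0.31,0,0,0,0.53,0,0.36,0,0,0,0.5,0,0.4,0,0,0,0.47,0,0.44,0,0,0,0,0,0,0,0,0],
)

```text
time: 5.07
ee_pos: [0.5814, -0.1734, 0.1217]
ee_rot: [0.999, 0.04, 0.001, -0.001]
force: [5.0, 10.9, 2.7]
gripper_width: 0.0264
gripper_force: 15.0
```

>>> send_rows(
  commands=[0.43,0,0.47,0,0,0,0.1,0,0.13,0,0,0,0,0,0,0,0,0],
)

```text
time: 5.32
ee_pos: [0.5866, -0.1731, 0.1161]
ee_rot: [0.999, 0.04, 0.001, -0.001]
force: [5.2, 11.5, 2.8]
gripper_width: 0.0265
gripper_force: 15.0
```

>>> send_rows(
  commands=[0.15,0,0.18,0,0,0,0,0,0,0,0,0,0,0,0,0,0,0],
)

```text
time: 5.57
ee_pos: [0.5877, -0.1729, 0.1145]
ee_rot: [0.999, 0.04, 0.001, -0.001]
force: [3.3, 11.6, 5.5]
gripper_width: 0.0272
gripper_force: 15.0
```

>>> send_rows(
  commands=[0.15,0,0.2,0,0,0,0,0,0,0,0,0,0,0,0,0,0,0],
)

```text
time: 5.82
ee_pos: [0.5889, -0.1729, 0.1128]
ee_rot: [0.999, 0.04, 0.0, -0.001]
force: [-2.9, 11.1, 12.6]
gripper_width: 0.0268
gripper_force: 15.0
```

>>> send_rows(
  commands=[0.12,0,0.15,0,0,0,0,0,0,0,0,0,0,0,0,0,0,0],
)

```text
time: 6.07
ee_pos: [0.5899, -0.1728, 0.1114]
ee_rot: [0.999, 0.04, 0.0, -0.001]
force: [-2.5, 11.5, 16.2]
gripper_width: 0.0268
gripper_force: 15.0
```

```bash
cat > fin.py <<'E'
from h import *
import sys
for n in("scene","side"):
    im,d,W=pts(n); c=np.array([.5236,-.1795]);x=np.array([.9965,.0835]);y=np.array([-.0835,.9965])
    X=(W[...,:2]-c)@x;Y=(W[...,:2]-c)@y;Z=W[...,2]
    m=((im.max(2)<50)&(abs(Y)<.03)&(X>.02)&(X<.1)&(Z>.1)&(Z<.18))
    for s in(1,-1):
        j=(Z>.094)&(Z<.104)&(abs(X)<.035)&(Y*s>.05)&(Y*s<.11);print(n,"jaw",s,j.sum(),np.percentile(Y[j],[2,50,98]) if j.any() else "")
    if m.any(): print(n,m.sum(),"ball surf X,Y,Z",np.median(X[m]),np.median(Y[m]),np.median(Z[m]))
    cv2.imwrite(f"pics/{n}{sys.argv[1]}.png",cv2.resize(im[120:320,100:400] if n=="scene" else im[100:260,240:440],None,fx=2.5,fy=2.5)[:,:,::-1])
E
python3 fin.py A
```

```text
scene jaw 1 116 [0.05933788 0.06875942 0.08196449]
scene jaw -1 74 [-0.07405049 -0.06303415 -0.05058121]
scene 334 ball surf X,Y,Z 0.07181796678684821 0.0032513400403850236 0.14337389769948222
side jaw 1 221 [0.05160516 0.07308121 0.08691157]
side jaw -1 131 [-0.08149419 -0.06046288 -0.05150797]
side 131 ball surf X,Y,Z 0.06708708003085107 0.025041738835731905 0.13606364872707666
```

The resisting force climbs as the tool slides past, so the lever looks to be on its stop. I'll release, go straight up and check.

>>> send_rows(
  commands=[0,0,0,0,0,0,0,0,0,0,0,0,0,0,0,0,0,0,0,0,0,0,0,0,0,0,0,0,0,0,0,0,0,0,0,0],
  claw=0.5,
)

```text
time: 6.67
ee_pos: [0.5895, -0.1738, 0.1102]
ee_rot: [0.999, 0.04, -0.0, -0.0]
force: [0.2, -0.6, 0.0]
gripper_width: 0.0642
gripper_force: 0.0
```

>>> send_rows(
  commands=[0,0,-1,0,0,0,0,0,-2,0,0,0,0,0,-2,0,0,0,0,0,-2,0,0,0,0,0,-2,0,0,0,0,0,-1,0,0,0,0,0,0,0,0,0],
)

```text
time: 7.25
ee_pos: [0.5907, -0.1741, 0.2131]
ee_rot: [0.999, 0.04, 0.002, 0.001]
force: [0.1, 0.3, 0.3]
gripper_width: 0.0684
gripper_force: 0.0
```

>>> send_rows(
  commands=[-2,0,0,0,0,0,-2.5,0,0,0,0,0,-2.5,0,0,0,0,0,-2,0,0,0,0,0,0,0,0,0,0,0,0,0,0,0,0,0],
)

```text
time: 7.75
ee_pos: [0.499, -0.1809, 0.2097]
ee_rot: [0.999, 0.04, -0.0, -0.0]
force: [1.3, -1.1, 0.5]
gripper_width: 0.0688
gripper_force: 0.0
```

```bash
cat >> fin.py <<'E'
s=state();im,d=grab_frame("wrist");cv2.imwrite("pics/w2.png",im[:,:,::-1])
p=np.array(s["ee_pos"]);R=Ro.from_quat(s["ee_rot"]).as_matrix();print(s["time"],p)
k=camera_info("wrist");f=200/np.tan(np.radians(k["vfov"]/2));H=np.array(k["hand_eye"])
m=((im.max(2)<50)&(d>.03)).astype(np.uint8);N,l,st,ce=cv2.connectedComponentsWithStats(m)
for i in range(1,N):
    if st[i,4]<150 or ce[i][1]>250: continue
    q=ce[i]-[k["cx"],k["cy"]];r=np.hypot(*q);t=r/f;ray=np.r_[q/r*np.sin(t),np.cos(t)]
    P=R@(H[:3,:3]@(ray/ray[2]*np.median(d[l==i])+ray*.010)+H[:3,3])+p
    X=(P[:2]-c)@x;print(ce[i],st[i],P,"X",X,"phi",np.arctan2(X,P[2]-.085))
E
python3 fin.py B
```

```text
scene jaw 1 265 [0.05079612 0.06652838 0.08150623]
scene jaw -1 318 [-0.08321194 -0.06796832 -0.05083764]
scene 221 ball surf X,Y,Z 0.06740835581484349 -0.001912582687871866 0.14378120763561922
side jaw 1 220 [0.05078171 0.07317003 0.08632534]
side jaw -1 127 [-0.07977519 -0.06101244 -0.05355436]
side 84 ball surf X,Y,Z 0.06014889680013476 0.011666185753525352 0.14476069609198566
7.85 [ 0.50033823 -0.18094879  0.21006291]
[313.09142857 108.25142857] [296  92  35  33 875] [ 0.58313214 -0.17266714  0.13817344] X 0.05989432371192653 phi 0.8447695053444818
[633.72121212 150.18181818] [627 142  13  17 165] [ 0.64943015 -1.37684981 -0.35570329] X 0.025411033848933205 phi 3.0839962414166915
```

View pics/w2.png

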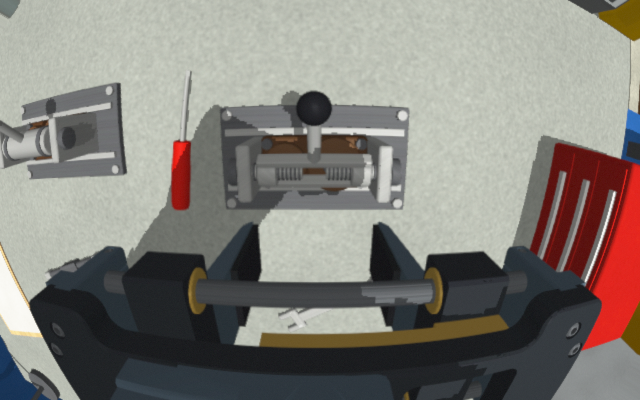

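View pics/sceneB.png

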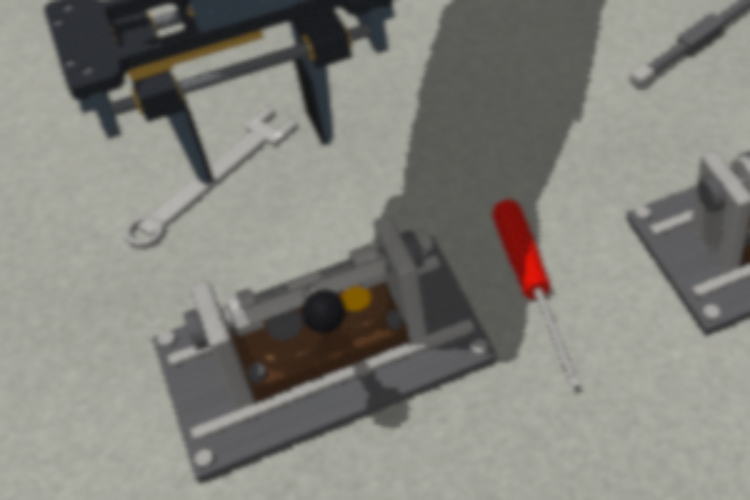

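The wrist view shows the ball at (313,108), leaning to the far side, and the jaws drawn in on the housing. Measured lean is about 0.85 rad (the stop is at 0.87), and the push before release met 16 N against 3–4 N of friction, so it is on the stop. The gripper is clear of everything.

```bash
python3 -c "
from plant import *
print(hand_in())"
```

```text
the job is handed in; nothing more can be done
None
```

I swung the open-body clamp's lever to its far-side stop, which closed the jaws on the housing; I didn't touch the sleeve clamp, and handed the job in about 8 s into the run.

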